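# Rock a jammed locating block out of its jig

### The arm

A 6-joint arm with a two-finger parallel gripper is mounted at the origin on a cart in front of the work surface, level with it; the furniture and walls round the work are solid. World frame = base frame: x ahead of the robot, y to its left, z up, the work surface at z = 0. Lengths are in m, angles in rad, forces in N, time in s.
With the tool pointing down it reaches from about 0.3 to 0.775 m from the base axis. Payload 14.6 kg.
Tool frame: the origin (TCP) lies midway between the tips of the shut fingers; the grasp point (between the pads) lies 19 mm behind it (ctrl.grip_depth is the distance from the TCP to the grasp point, in m); z points along the fingers, x is the direction in which the jaws open and shut, and the axes are right-handed (so a half turn about z gives the same grasp; the last joint's range is limited). The gripper opens to 94 mm and grips with 3 to 60 N. Pads are 16 mm wide; open, the fingers measure 119 mm over their backs; the gripper's body (75 mm by 177 mm) begins 78 mm behind the grasp point.
Start: joints at [-1.209, 0.3, 1.521, -0, 1.321, -0.067], TCP at [0.229, -0.5, 0.205] pointing down, gripper open.
Joint ranges: [-3.03, 3.03], [-0.79, 2.21], [0.23, 2.52], [-1.04, 4.18], [0, 3.07], [-2.55, 2.55]. Speed limits (rad/s): [2.22, 2.22, 2.57, 3.14, 3.14, 3.14].

### API

Orientations are given as [roll, pitch, yaw] about the fixed x, y, z axes, in that order (R = Rz(yaw) Ry(pitch) Rx(roll)).
In Python, from station import ctrl gives the robot as it stands.
- The arm moves only by the tool play_rows, never from a script. Its argument "steps" is a list that holds one entry, the list of rows, each a list of 7 numbers: the shift along the tool's x, y, z in cm, then the turn, a rotation vector about the tool's x, y, z in rad, then the opening, from 0 (shut) to 1 (fully open). In form: [[[x, y, z, ax, ay, az, hand], ...]]. A call has 1 to 20 rows; each row is the pose to reach, as a shift and turn from the pose measured when the call began, along the tool's axes at that moment; what a row does not reach only later rows make up. A row lasts 1/12 s, in which the tool goes at most 41.7 mm and 7.16 degrees, less where a joint would pass 70% of its speed; a pose out of reach is approached as far as the arm can. A call with a gripper value outside its range is refused whole. The fingers move at their own pace and stop on an object; "force" is the grip in N (left out, the last holds). Time passes only in rows, so rows that repeat a pose let the fingers close. It gives the time, the measured TCP pose, the force and the opening at its end, in the units of the state.
- ctrl.get_obs(): the state, without advancing time (a new reading comes with each control period).
- ctrl.camera(name): name is "scene" or "top" or "wrist"; returns a dict with "frame" (400x640x3 uint8, blue, green, red), "fovy" (degrees; the focal length in pixels is half the picture's height over the tangent of half this angle, whatever the lens; pixels are square), "cx", "cy" (the principal point, pixels), "D" ([k1, k2, p1, p2, k3] as OpenCV has them; the pictures are not rectified), "world_to_cam" (4x4, takes a point from world to camera coordinates). Camera axes: x right, y up, looking along -z (the intrinsics and any distortion apply to the point x, -y, -z); pixel columns grow to the right and rows downward; lengths in m; the calibration is good to about 2 mm. A picture is of the moment at which its call begins. There is no depth.
- ctrl.hand_in(): hands the job in, once; it reports no verdict.
The state is a dict: "time_s": time; "qpos": joint angles; "joint_vel": joint speeds; "tau": joint torques, N m; "ee_pos": TCP position; "eef_rot": TCP orientation; "force": force on the tool from outside, world axes, zero at the start; "moment": the same for the moment, N m; "grip_width": finger opening in m.
Only numpy, scipy, OpenCV 4.12 (cv2) and the standard library are available. Lean on these libraries where they do the work, as an engineer would, in place of code of your own. Each camera call takes 0.05 s, during which the arm holds its last target. There are 200 camera calls.

### The job

The steel locating block is stuck between the two stiff cheeks of the jig and will not pull straight out. Take it by its head and rock it from side to side, towards one cheek and then the other, until both cheeks have been worked back and it comes free; then lift it and finish still gripping it, upright and still over its seat, with its foot just clear: 10 to 40 mm above the top of the cheeks. Leave the specimen, the pot and the timer beside the jig where they are.

Things in the scene. Friction and masses are not known exactly. Their poses are not given: they have to be found in the camera images.
- jig: Low metal jig fixed to the worktop; place and yaw vary. Origin: centre of its underside, on the worktop; z up. Base plate 90 (x) x 150 (y) x 8 mm; in its middle a pocket for the block, a steel cheek (40 long in x, 16 thick, from 19.5 to 49.5 mm above the worktop) on its +y and -y sides, and end posts 46 mm high, 43 to 54 mm out. The cheeks slide along y. The block starts centred, turned alike.
- block: The locating block, plain steel, 0.15 to 0.31 kg, 92 mm high. Origin: middle of its underside; axes as the jig's at the start. Stem 18 mm wide (y), 26 mm (x). Near the foot are shoulders 24 mm wide (y), tops 8 mm up: pulled straight up it rises 3.5 mm, then they catch firmly under the cheeks. Tilted 9 to 11 degrees about its x axis, the stem pushes that side's cheek back 4 to 6.5 mm; stop at 12.5.
- block_grip (a point): Centre of the block's head, the place to grasp: 77 mm above the block's underside, 85 mm above the worktop at the start. The head is 24 mm (y) x 30 mm (x), 30 mm high (70 to 100 mm above the worktop at the start). Axes as the block's.
- block_foot (a point): Middle of the block's underside, 8 mm above the worktop at the start. The foot is rounded about the block's x axis (radius 6 mm), so the block rocks about a line 6 mm above this point (14 mm above the worktop).
- jig_top (a point): Point midway between the cheeks at the height of their tops, 49.5 mm above the worktop, above the seat; axes as the jig's.
- cheek_left (a joint): Slide of the cheek on the jig's +y side: 0 as at the start, close against the stem (0.3 mm play), growing as it is pushed out towards +y; end stop at 0.008 m. It takes about 6 N to move and stays where it is left. The shoulders pass when it is out by more than 0.003 m.
- cheek_right (a joint): The same for the cheek on the jig's -y side, pushed out towards -y.
- specimen: Bystander: round black resin-mounted specimen, 30 mm across, 22 mm high, behind the jig (+x side). Origin: middle of its underside.
- pot: Bystander: squat round pot with a screw lid, 58 mm across, 50 mm high, on the +y side of the jig. Origin: middle of its underside.
- timer: Bystander: flat square bench timer, 64 x 64 x 18 mm, on the -y side of the jig. Origin: middle of its underside.
There are look-alikes about, which are no part of the job. Leave any blue, pink or purple look-alike of the block alone.

How it is judged:
On the way, in this order (a step that is already met when the one before it is completed fails the run):
1. the block, still down in its seat, is rocked to one side so that a cheek is pushed back by 2.5 mm or more (value of joint any of cheek_left, cheek_right above 0.0025 m and angle between block's own z axis and vertical above 0.05 rad and z of block_foot in the frame of jig below 0.018 m), for 0.05 s.
2. still down in its seat, it is rocked to the other side, so that both cheeks are back by 2.5 mm or more (value of joint each of cheek_left, cheek_right above 0.0025 m and angle between block's own z axis and vertical above 0.05 rad and z of block_foot in the frame of jig below 0.018 m), for 0.05 s.
At the end, for the whole second after the job is handed in: The block is held in the gripper at rest, touching the jig nowhere, its foot 10 to 40 mm above the cheek tops and within 25 mm of the seat's centre line, upright within 0.17 rad (10 degrees), both cheeks pushed back by more than 2.5 mm (z of block_foot in the frame of jig_top between 0.01 and 0.04 m and horizontal distance between block_foot and jig_top below 0.025 m and angle between block's own z axis and vertical below 0.17 rad and linear speed of block below 0.02 m/s and contact force between the fingers and block above 1 N and contact force between block and jig below 0.05 N and value of joint each of cheek_left, cheek_right above 0.0025 m); the arm keeps its last pose, push and grip.
It fails at once if the specimen is moved by more than 15 mm or tipped over (distance of specimen from where it was at the start of the episode above 0.015 m or angle between specimen's own z axis and vertical above 0.5 rad).
It fails at once if the pot is moved by more than 15 mm or tipped over (distance of pot from where it was at the start of the episode above 0.015 m or angle between pot's own z axis and vertical above 0.5 rad).
It fails at once if the timer is moved by more than 15 mm or tipped over (distance of timer from where it was at the start of the episode above 0.015 m or angle between timer's own z axis and vertical above 0.5 rad).
It also fails if it takes over 38 s, if anything falls off the work surface, if the arm or the gripper's body presses on something with over 40 N, if the wrist force passes 120 N, or if a joint passes its speed limit or range.

## Working session

There is one attempt and no reset: what is moved stays moved. The work goes in short steps, Python scripts to look and compute and a tool call to move; the robot and the scene stay as the last step left them, time stands still between calls to the robot, and variables do not carry over. Pictures are saved under pics/ and viewed, about 8 in all and at most 12, crops included, and the job is handed in when it is done.

Besides the shell and the picture viewer there is one more tool, called after "Request:" as name(argument=value, ...) on one line, values as JSON. play_rows: Moves the arm, as the interface text tells. Its arguments: {"type":"object","properties":{"steps":{"type":"array"},"force":{"type":"number"}},"required":["steps"]}

```bash
ls; mkdir -p pics; cat > h.py <<'E'
import numpy as np, cv2
from station import ctrl
def cam(n,save=None):
    c=ctrl.camera(n)
    if save: cv2.imwrite('pics/'+save,c['frame'])
    return c
def K(c):
    f=200/np.tan(np.radians(c['fovy'])/2)
    return np.array([[f,0,c['cx']],[0,f,c['cy']],[0,0,1.]])
def ray(c,uv):
    p=cv2.undistortPoints(np.array(uv,float).reshape(-1,1,2),K(c),np.array(c['D'],float)).reshape(-1,2)
    T=np.array(c['world_to_cam']);R=T[:3,:3];o=-R.T@T[:3,3]
    d=np.c_[p[:,0],-p[:,1],-np.ones(len(p))]@R
    return o,d
def plane(c,uv,z):
    o,d=ray(c,uv); return o+d*((z-o[2])/d[:,2])[:,None]
def proj(c,P):
    T=np.array(c['world_to_cam']);q=np.atleast_2d(P)@T[:3,:3].T+T[:3,3]
    q=q*[1,-1,-1]
    return cv2.projectPoints(q,np.zeros(3),np.zeros(3),K(c),np.array(c['D'],float))[0].reshape(-1,2)
def tri(c1,u1,c2,u2):
    A=np.zeros((3,3));b=np.zeros(3)
    for c,u in((c1,u1),(c2,u2)):
        o,d=ray(c,[u]);d=d[0]/np.linalg.norm(d[0]);M=np.eye(3)-np.outer(d,d);A+=M;b+=M@o
    return np.linalg.solve(A,b)
E
python3 - <<'E'
from h import *
import numpy as np
a=cam('scene','s1.png')
b=cam('top','t1.png')
o=ctrl.get_obs();print(o['ee_pos'],o['eef_rot'],o['force'],o['grip_width'],o['time_s'])
E
```

```text
pics
[ 0.22857241 -0.49999477  0.20494605] [-3.14155975e+00  1.02582955e-03 -1.14202716e+00] [ 0.31275796 -0.22261571  0.43907456] 0.09399023812695237 0.1
```

View pics/s1.png

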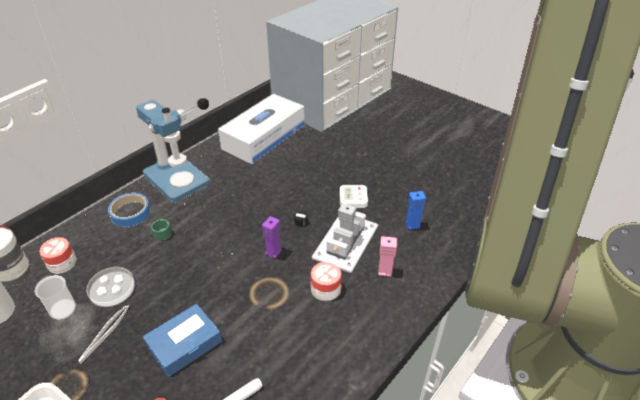

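View pics/t1.png

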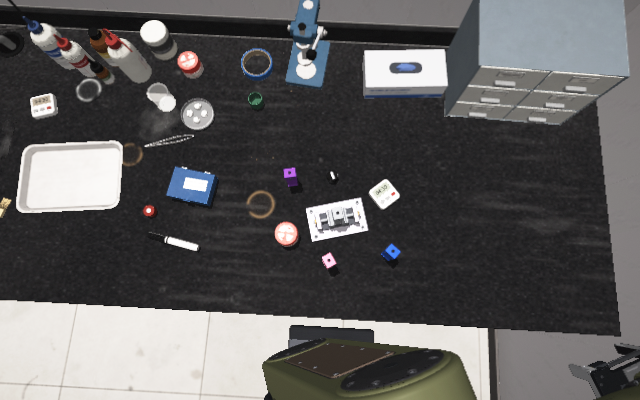

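The scene view shows the jig (346,240), with the pot (326,280) on its +y side, the timer (353,195) on its -y side and the specimen (301,219) behind it. The look-alikes are purple (272,238), pink (387,257) and blue (416,211). In the top view the jig is at (337,219). Next, enlarged crops.

```bash
python3 - <<'E'
from h import *
a=cv2.imread('pics/s1.png')[190:275,305:390];b=cv2.imread('pics/t1.png')[185:255,300:375]
f=lambda i:cv2.resize(i,(400,400*i.shape[0]//i.shape[1]),interpolation=cv2.INTER_CUBIC)
A,B=f(a),f(b);B=cv2.copyMakeBorder(B,0,A.shape[0]-B.shape[0],0,0,0)
cv2.imwrite('pics/c1.png',np.hstack([A,B]))
c=cam('top')
g=c['frame'];hsv=cv2.cvtColor(g,cv2.COLOR_BGR2HSV)
m=((hsv[...,2]>90)&(hsv[...,1]<60)).astype(np.uint8);w=np.zeros_like(m);w[190:250,300:370]=1;m*=w
m=cv2.morphologyEx(m,cv2.MORPH_CLOSE,np.ones((5,5)))
ct=max(cv2.findContours(m,0,2)[0],key=cv2.contourArea)
P=plane(c,ct.reshape(-1,2),0.008)[:,:2]
r=cv2.minAreaRect((P*1000).astype(np.float32));print(r)
print(plane(c,[[310,225],[365,213],[286,235],[383,194],[333,176]],0.008))
E
```

```text
((511.30987548828125, 15.42047119140625), (91.79732513427734, 151.64308166503906), 14.580583572387695)
[[ 0.49078836  0.08362941  0.008     ]
 [ 0.53084808 -0.05904947  0.008     ]
 [ 0.46103096  0.14433039  0.008     ]
 [ 0.58497485 -0.10513049  0.008     ]
 [ 0.62722656  0.03046806  0.008     ]]
```

View pics/c1.png

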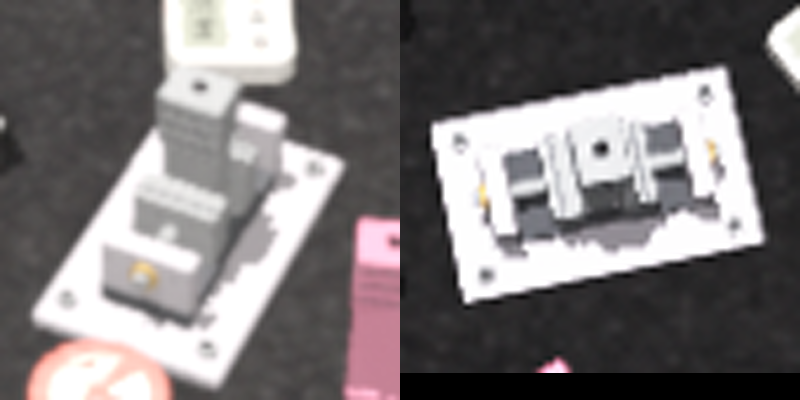

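```bash
cat >> h.py <<'E'
from scipy.spatial.transform import Rotation as Ro
def go(p,yaw,tilt=0):
    "row (cm, rotvec) to TCP p, tool yaw, tilt = extra turn about tool y"
    o=ctrl.get_obs();R=Ro.from_euler('xyz',o['eef_rot'])
    T=Ro.from_euler('xyz',[np.pi,0,yaw])*Ro.from_rotvec([0,tilt,0])
    return np.round(R.inv().apply(np.array(p)-o['ee_pos'])*100,2),np.round((R.inv()*T).as_rotvec(),4)
E
python3 - <<'E'
from h import *
a=cam('scene');b=cam('top')
print(tri(a,(347.5,208.5),b,(337.7,212.9)))
print(plane(a,[(347.5,208.5)],.1),plane(b,[(337.7,212.9)],.1))
print(go([.511,.016,.2],-1.316))
E
```

```text
[0.51025457 0.01410378 0.09438184]
[[0.5060031 0.0187508 0.1      ]] [[0.50982583 0.01452711 0.1       ]]
(array([-35.2 , -47.14,   0.54]), array([0.    , 0.0005, 0.174 ]))
```

Request:
play_rows(steps=[[[-35.2,-47.1,0.5,0,0,0.174,1],[-35.2,-47.1,0.5,0,0,0.174,1],[-35.2,-47.1,0.5,0,0,0.174,1],[-35.2,-47.1,0.5,0,0,0.174,1],[-35.2,-47.1,0.5,0,0,0.174,1],[-35.2,-47.1,0.5,0,0,0.174,1],[-35.2,-47.1,0.5,0,0,0.174,1],[-35.2,-47.1,0.5,0,0,0.174,1],[-35.2,-47.1,0.5,0,0,0.174,1],[-35.2,-47.1,0.5,0,0,0.174,1],[-35.2,-47.1,0.5,0,0,0.174,1],[-35.2,-47.1,0.5,0,0,0.174,1],[-35.2,-47.1,0.5,0,0,0.174,1],[-35.2,-47.1,0.5,0,0,0.174,1],[-35.2,-47.1,0.5,0,0,0.174,1],[-35.2,-47.1,0.5,0,0,0.174,1],[-35.2,-47.1,0.5,0,0,0.174,1],[-35.2,-47.1,0.5,0,0,0.174,1],[-35.2,-47.1,0.5,0,0,0.174,1]]])

```text
time_s: 1.83
ee_pos: [0.5103, 0.0146, 0.2006]
eef_rot: [-3.142, 0.0, -1.318]
force: [-0.0, 0.0, 0.5]
grip_width: 0.0939
```

```bash
python3 - <<'E'
from h import *
c=cam('wrist','w1.png')
o=ctrl.get_obs();print(o['ee_pos'],o['eef_rot'],o['force'],o['time_s'])
print(proj(c,[[.511,.0155,.1],[.511,.0155,.0495]]))
E
```

```text
[0.51034966 0.01466233 0.20060954] [-3.14139693e+00  3.58097871e-04 -1.31782843e+00] [-0.56926206  0.6982654   0.11517845] 1.8833
[[318.91565179 202.60725857]
 [318.99859127 192.42849826]]
```

View pics/w1.png

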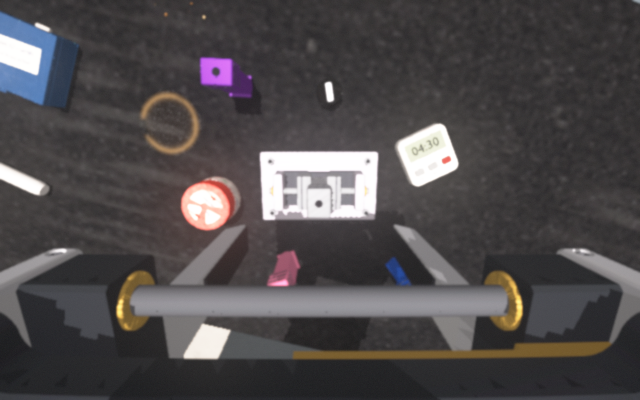

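The wrist view shows the head's hole at (319,203.5), within 1 px of where my estimate projects. The jig is square to the image and both jaws are clear of the bystanders. I'll refine from this view.

```bash
python3 - <<'E'
from h import *
c=cam('wrist');g=cv2.cvtColor(c['frame'],cv2.COLOR_BGR2GRAY)
b=cam('top')
w=g[195:212,311:328].astype(float);m=np.clip(70-w,0,None);y,x=np.mgrid[195:212,311:328]
u=((m*x).sum()/m.sum(),(m*y).sum()/m.sum());print(u,plane(c,[u],.1),tri(c,u,b,(337.7,212.9)))
mm=(g>150).astype(np.uint8);w=np.zeros_like(mm);w[145:225,255:385]=1
ct=np.vstack([k for k in cv2.findContours(mm*w,0,2)[0] if cv2.contourArea(k)>30]).reshape(-1,2)
P=plane(c,ct,.008)[:,:2]*1000;print(cv2.minAreaRect(P.astype(np.float32)))
print(go([.5105,.0155,.066],-1.316))
E
```

```text
(np.float64(nan), np.float64(nan)) [[nan nan nan]] [nan nan nan]
((510.52484130859375, 15.8592529296875), (91.05998229980469, 150.77174377441406), 14.579462051391602)
(array([-4.000e-02, -1.000e-02,  1.346e+01]), array([-0.0002,  0.0004, -0.0014]))<stdin>:5: RuntimeWarning: invalid value encountered in scalar divide
```

Request:
play_rows(steps=[[[0,0,4,0,0,0,1],[0,0,8,0,0,0,0.7],[0,0,11,0,0,0,0.6],[0,0,12.5,0,0,0,0.6],[0,0,13.4,0,0,0,0.6],[0,0,13.4,0,0,0,0.6],[0,0,13.4,0,0,0,0.6]]])

```text
time_s: 2.57
ee_pos: [0.5109, 0.0149, 0.0674]
eef_rot: [-3.141, 0.0, -1.318]
force: [0.6, -0.9, 1.0]
grip_width: 0.0579
```

```bash
python3 - <<'E'
from h import *
c=cam('wrist','w2.png');a=cam('scene','s2.png')
A=cv2.resize(a['frame'][170:300,280:430],None,fx=2.5,fy=2.5);B=cv2.resize(c['frame'][100:400,120:520],None,fx=1,fy=1)
o=np.zeros((330,800,3),np.uint8);o[:325,:375]=A;o[:300,380:780]=B;cv2.imwrite('pics/c2.png',o)
print(proj(c,[[.511,.0157,.1]]))
o=ctrl.get_obs();print(o['ee_pos'],o['eef_rot'],o['force'],o['grip_width'])
E
```

```text
[[318.26673869 261.02627536]]
[0.51127286 0.01490663 0.0680274 ] [-3.13913463e+00 -3.14129727e-04 -1.31754459e+00] [ 0.21238457  0.91682254 -0.36248372] 0.056651242020298975
```

View pics/c2.png

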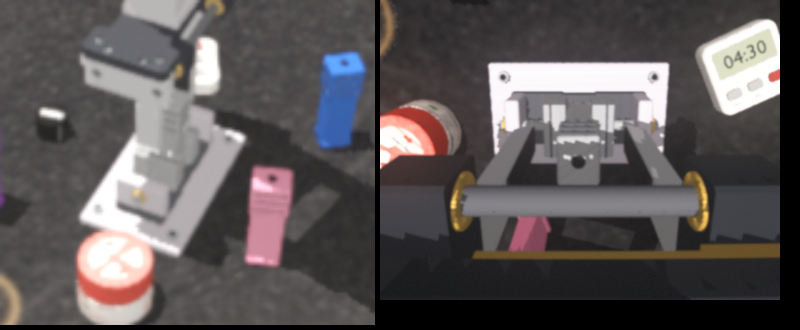

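Hole in the wrist view at full-frame (318,261), as projected for z=0.10; the jaws straddle the head. Closing.

Request:
play_rows(steps=[[[0,0,0.2,0,0,0,0],[0,0,0.2,0,0,0,0],[0,0,0.2,0,0,0,0],[0,0,0.2,0,0,0,0],[0,0,0.2,0,0,0,0],[0,0,0.2,0,0,0,0],[0,0,0.2,0,0,0,0],[0,0,0.2,0,0,0,0]]], force=50)

```text
time_s: 3.33
ee_pos: [0.5113, 0.015, 0.0661]
eef_rot: [-3.139, -0.0, -1.317]
force: [-0.9, 2.0, 1.5]
grip_width: 0.0235
```

Request:
play_rows(steps=[[[-0.13,0,0.0,0,0.025,0,0],[-0.26,0,0.01,0,0.05,0,0],[-0.39,0,0.01,0,0.075,0,0],[-0.52,0,0.03,0,0.1,0,0],[-0.65,0,0.04,0,0.125,0,0],[-0.78,0,0.06,0,0.15,0,0],[-0.91,0,0.08,0,0.175,0,0],[-0.91,0,0.08,0,0.175,0,0],[-0.91,0,0.08,0,0.175,0,0],[-0.91,0,0.08,0,0.175,0,0]]])

```text
time_s: 4.17
ee_pos: [0.5092, 0.0236, 0.0654]
eef_rot: [-3.139, -0.175, -1.318]
force: [0.8, -2.6, 1.3]
grip_width: 0.024
```

```bash
python3 - <<'E'
from h import *
c=cam('wrist','w3.png');a=cam('scene','s3.png')
A=cv2.resize(a['frame'][180:280,290:390],None,fx=4,fy=4);B=cv2.resize(c['frame'][130:300,220:420],None,fx=2,fy=2)
o=np.zeros((400,800,3),np.uint8);o[:,:400]=A;o[:340,400:]=B;cv2.imwrite('pics/c3.png',o)
o=ctrl.get_obs();R=Ro.from_euler('xyz',o['eef_rot']).as_matrix()
print(o['ee_pos'],np.degrees(np.arccos(-R[2,2])),R[:,2],o['force'],o['moment'],o['grip_width'])
E
```

```text
[0.50923005 0.02361158 0.06543494] 10.025857501570608 [ 0.04638675 -0.167799   -0.98472929] [ 1.15713908 -2.73584733  1.72532161] [-0.59148731 -0.20799168  0.00662065] 0.023891504940144765
```

View pics/c3.png

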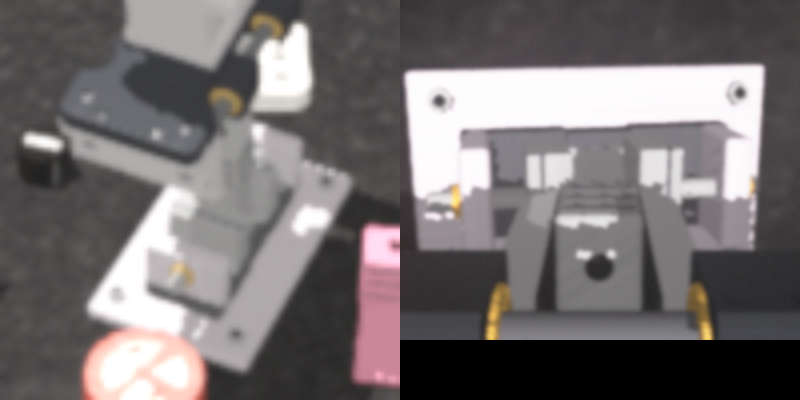

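Tilt is 10.0° towards +y, the reaction is about 3 N and the head sits square between the pads in the wrist view. Now the other side.

Request:
play_rows(steps=[[[0.16,0,0.0,0,-0.03,0,0],[0.31,0,0.01,0,-0.06,0,0],[0.47,0,0.02,0,-0.09,0,0],[0.62,0,0.04,0,-0.12,0,0],[0.78,0,0.06,0,-0.15,0,0],[0.93,0,0.08,0,-0.18,0,0],[1.09,0,0.11,0,-0.21,0,0],[1.24,0,0.15,0,-0.24,0,0],[1.39,0,0.19,0,-0.27,0,0],[1.54,0,0.23,0,-0.3,0,0],[1.68,0,0.28,0,-0.33,0,0],[1.8,0,0.32,0,-0.355,0,0],[1.8,0,0.32,0,-0.355,0,0],[1.8,0,0.32,0,-0.355,0,0],[1.8,0,0.32,0,-0.355,0,0]]])

```text
time_s: 5.52
ee_pos: [0.5136, 0.0064, 0.0653]
eef_rot: [-3.139, 0.181, -1.317]
force: [-0.2, 4.4, 0.6]
grip_width: 0.0238
```

```bash
python3 - <<'E'
from h import *
c=cam('wrist','w4.png');a=cam('scene','s4.png')
A=cv2.resize(a['frame'][180:280,290:390],None,fx=4,fy=4);B=cv2.resize(c['frame'][130:300,220:420],None,fx=2,fy=2)
o=np.zeros((400,800,3),np.uint8);o[:,:400]=A;o[:340,400:]=B;cv2.imwrite('pics/c4.png',o)
o=ctrl.get_obs();R=Ro.from_euler('xyz',o['eef_rot']).as_matrix()
print(o['ee_pos'],np.degrees(np.arccos(-R[2,2])),R[:,2],o['force'],o['moment'],o['grip_width'])
E
```

```text
[0.51356516 0.00634938 0.06526367] 10.34828639836673 [-0.04259336  0.17450851 -0.983734  ] [-0.81116625  4.38674049 -0.50384794] [ 0.87661866  0.15115761 -0.00952869] 0.02368057595845758
```

View pics/c4.png

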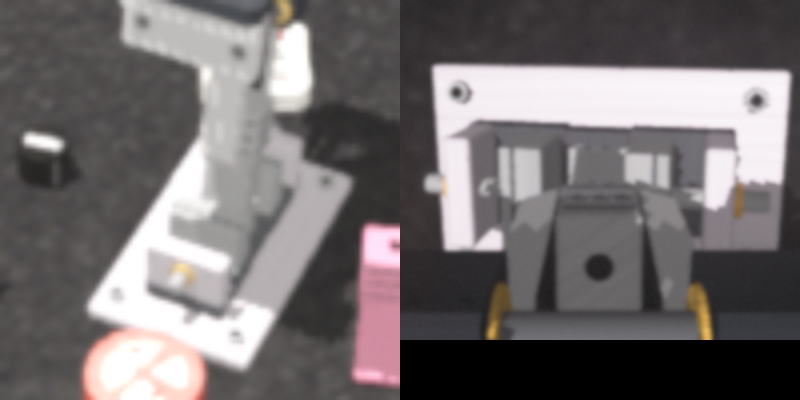

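The left cheek now stands clear of the stem and its rod sticks out past the post. The right side is being pressed with about 4.4 N. I'll set the block upright and measure the cheek positions before lifting.

Request:
play_rows(steps=[[[-0.2,0,0.0,0,0.04,0,0],[-0.41,0,0.02,0,0.08,0,0],[-0.62,0,0.04,0,0.12,0,0],[-0.83,0,0.07,0,0.16,0,0],[-0.93,0,0.08,0,0.18,0,0],[-0.93,0,0.08,0,0.18,0,0],[-0.93,0,0.08,0,0.18,0,0]]])

```text
time_s: 6.2
ee_pos: [0.5112, 0.0155, 0.0662]
eef_rot: [-3.139, 0.001, -1.317]
force: [0.5, 0.8, -0.3]
grip_width: 0.0234
```

```bash
python3 - <<'E'
from h import *
c=cam('wrist','w5.png');g=cv2.cvtColor(c['frame'],cv2.COLOR_BGR2GRAY)
Rj=Ro.from_euler('z',14.58,degrees=True).as_matrix();C=np.array([.511,.0157,0])
w=lambda y,z,x=.02:C+Rj@np.array([x,y,z])
# top edges of cheeks at far end (x=+20mm): inner/outer y at zero displacement and measured profile
ys=np.arange(-.045,.0451,.001)
for x in(.012,.016):
    p=proj(c,np.array([w(y,.0495,x) for y in ys])).astype(np.float32)
    v=cv2.remap(g,p[None,:,0].copy(),p[None,:,1].copy(),1)[0]
    print(x,[(int(round(y*1000)),int(k)) for y,k in zip(ys,v)])
B=cv2.resize(c['frame'][160:280,240:400],None,fx=5,fy=5,interpolation=cv2.INTER_CUBIC)
for y in(-.0093,-.0253,.0093,.0253):
    for x in(.02,): q=(proj(c,[w(y,.0495,x)])[0]-[240,160])*5; cv2.circle(B,tuple(int(t) for t in q),3,(0,0,255),-1)
cv2.imwrite('pics/c5.png',B)
o=ctrl.get_obs();print(o['ee_pos'],o['eef_rot'],o['force'],o['moment'],o['grip_width'])
E
```

```text
0.012 [(-45, 248), (-44, 247), (-43, 239), (-42, 202), (-41, 141), (-40, 118), (-39, 115), (-38, 114), (-37, 113), (-36, 112), (-35, 113), (-34, 115), (-33, 116), (-32, 117), (-31, 143), (-30, 190), (-29, 208), (-28, 206), (-27, 188), (-26, 155), (-25, 173), (-24, 208), (-23, 216), (-22, 215), (-21, 215), (-20, 214), (-19, 215), (-18, 214), (-17, 212), (-16, 195), (-15, 149), (-14, 109), (-13, 108), (-12, 111), (-11, 111), (-10, 121), (-9, 117), (-8, 113), (-7, 114), (-6, 115), (-5, 114), (-4, 114), (-3, 113), (-2, 113), (-1, 114), (0, 115), (1, 114), (2, 115), (3, 114), (4, 114), (5, 115), (6, 116), (7, 117), (8, 122), (9, 154), (10, 181), (11, 137), (12, 85), (13, 84), (14, 108), (15, 163), (16, 202), (17, 211), (18, 210), (19, 211), (20, 213), (21, 216), (22, 217), (23, 216), (24, 202), (25, 163), (26, 167), (27, 201), (28, 213), (29, 209), (30, 177), (31, 129), (32, 116), (33, 116), (34, 115), (35, 105), (36, 88), (37, 89), (38, 102), (39, 104), (40, 104), (41, 114), (42, 160), (43, 220), (44, 242), (45, 247)]
0.016 [(-45, 249), (-44, 247), (-43, 239), (-42, 204), (-41, 146), (-4
[... 440 characters left out ...]
114), (-2, 116), (-1, 115), (0, 115), (1, 114), (2, 115), (3, 115), (4, 115), (5, 117), (6, 115), (7, 118), (8, 139), (9, 170), (10, 155), (11, 105), (12, 78), (13, 84), (14, 107), (15, 163), (16, 203), (17, 211), (18, 210), (19, 211), (20, 214), (21, 216), (22, 218), (23, 217), (24, 199), (25, 160), (26, 170), (27, 203), (28, 214), (29, 208), (30, 178), (31, 134), (32, 118), (33, 114), (34, 104), (35, 82), (36, 78), (37, 89), (38, 102), (39, 105), (40, 105), (41, 116), (42, 160), (43, 216), (44, 242), (45, 248)]
[0.51128756 0.01528422 0.06614391] [-3.13906751e+00  1.60478879e-03 -1.31755094e+00] [-0.17661979  1.86508352  0.02495432] [ 0.32379107  0.049057   -0.03189555] 0.023512800599056947
```

View pics/c5.png

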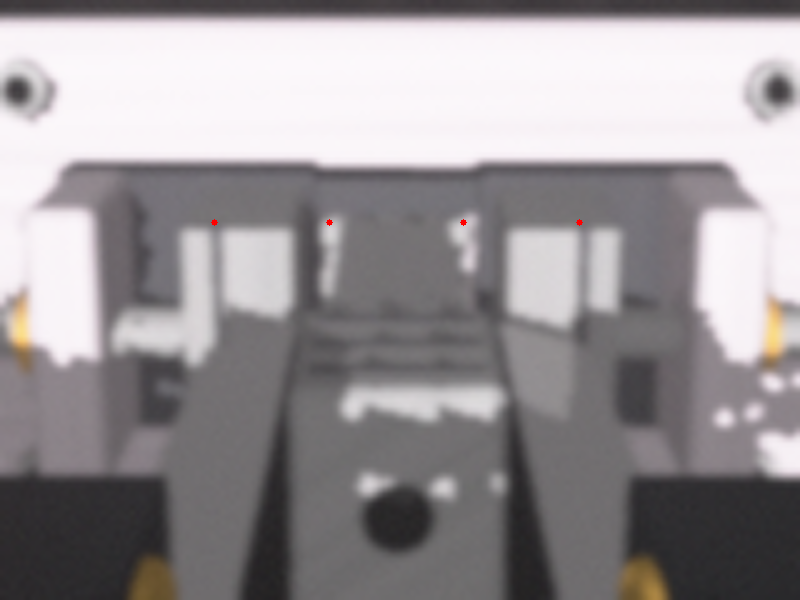

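Both cheeks' inner edges are at about ±15 mm (start ±9.3), so they are back roughly 5.5 mm each. Now a straight lift.

Request:
play_rows(steps=[[[0,0,-0.3,0,0,0,0],[0,0,-0.8,0,0,0,0],[0,0,-1.4,0,0,0,0],[0,0,-2.0,0,0,0,0],[0,0,-2.6,0,0,0,0],[0,0,-3.2,0,0,0,0],[0,0,-3.8,0,0,0,0],[0,0,-4.4,0,0,0,0],[0,0,-5.0,0,0,0,0],[0,0,-5.6,0,0,0,0],[0,0,-6.1,0,0,0,0],[0,0,-6.5,0,0,0,0],[0,0,-6.6,0,0,0,0],[0,0,-6.6,0,0,0,0],[0,0,-6.6,0,0,0,0],[0,0,-6.6,0,0,0,0],[0,0,-6.6,0,0,0,0],[0,0,-6.6,0,0,0,0]]])

```text
time_s: 7.75
ee_pos: [0.5111, 0.0152, 0.132]
eef_rot: [-3.139, 0.002, -1.318]
force: [-0.2, 0.4, -2.2]
grip_width: 0.0236
```

```bash
python3 - <<'E'
from h import *
c=cam('wrist');a=cam('scene','s6.png')
A=cv2.resize(a['frame'][160:280,280:400],None,fx=3.3,fy=3.3);B=cv2.resize(c['frame'][130:300,220:420],None,fx=2,fy=2)
o=np.zeros((400,800,3),np.uint8);o[:396,:396]=A;o[:340,400:]=B
for P in ([.511,.0157,.0745],[.511,.0157,.0495]):
    q=(proj(a,[P])[0]-[280,160])*3.3;print(q)
cv2.imwrite('pics/c6.png',o)
o=ctrl.get_obs();print(o['ee_pos'],o['eef_rot'],o['force'],o['moment'],o['grip_width'],np.abs(o['joint_vel']).max())
E
```

```text
[218.06759755 183.83245987]
[216.77726591 212.25729822]
[0.51110438 0.01514845 0.13204017] [-3.13921619e+00  1.66945768e-03 -1.31756018e+00] [-0.86002338  0.36153037 -2.49844975] [-0.05621708 -0.01398053  0.01396475] 0.023822454228376592 0.0022179331946588308
```

View pics/c6.png

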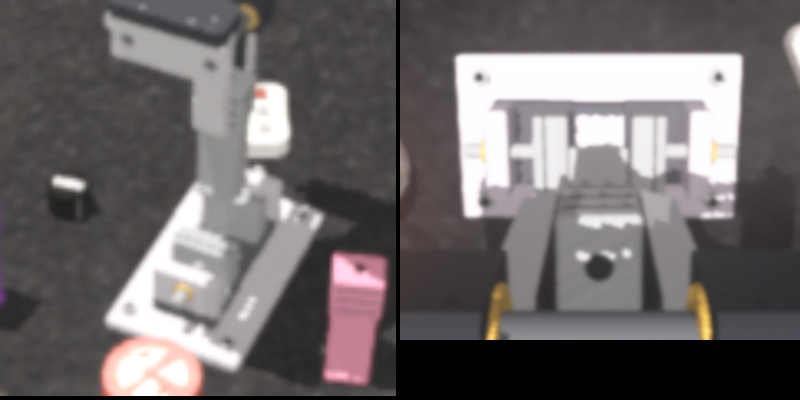

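The block hangs free: the load is about 2.5 N, the moment is near zero and the arm is still. The head's hole is at the same wrist-view pixel as during rocking, so it hasn't slipped in the grip. The scene view shows the stem's foot around (220,188) in the crop, clear of the cheeks, with the bystanders in place. Handing in.

```bash
python3 -c "
from station import ctrl
print(ctrl.hand_in())"
```

```text
the job is handed in; nothing more can be done
None
```

I gripped the block by its head with 50 N, rocked it about 10° towards +y and then 10.3° towards -y. I then set it upright, lifted it 66 mm straight up and handed the job in at about 8 s. No verdict was reported.

**Last checks:**
- **Cheeks:** the wrist view before the lift showed both pushed back about 5.5 mm, against the 2.5 mm needed.
- **Height:** the foot should be about 25 mm above the cheek tops. That comes from the arm's measured rise, with the camera view agreeing roughly.
- **Position:** the block is within about 1 mm of the seat's centre line. The tool is upright and the arm is still.
- **Free of the jig:** the hanging load is about 2.5 N with almost no moment, which fits the block's weight alone. It has not slipped in the grip.
- **Bystanders:** the specimen, pot and timer looked undisturbed in the pictures; I did not measure them again.

**Disagreements:**
- **Head-top height:** the scene and top views gave 94 mm, against 100 mm in the text. The wrist view agreed with 100 mm to within about 1 px, so I used that.
- **Wrist measurement:** one automatic reading of the head's position from the wrist view failed, so I used the hole's position read off the picture.

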